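Stamp the intake form and hold the stamp down

ROBOT

A 6-joint arm with a two-finger parallel gripper is mounted at the origin on the work surface. World frame = base frame: x ahead of the robot, y to its left, z up, the work surface at z = 0. Lengths are in m, angles in rad, forces in N, time in s.
With the tool pointing down it reaches from about 0.25 to 0.775 m from the base axis. Payload 4 kg.
Tool frame: the origin (TCP) lies at the centre of the arm's flange, where the gripper is bolted on; the fingertips stand 199 mm ahead of it and the grasp point (between the pads) lies 180 mm ahead of it (robot.tcp_to_tips is the distance from the TCP to the fingertips, in m); z points along the fingers, y is the line along which they close (so a half turn about z gives the same grasp; the last joint's range is limited). The gripper opens to 94 mm and grips with 3 to 60 N. Pads are 16 mm wide; open, the fingers measure 119 mm over their backs; the gripper's body (75 mm by 177 mm) begins 78 mm behind the grasp point.
Start: joints at [1.053, 0.087, 1.371, -0, 1.684, -0.103], TCP at [0.222, 0.503, 0.405] pointing down, gripper open.
Joint ranges: [-3.1, 3.1], [-0.76, 2.03], [0.27, 2.55], [-1.08, 4.22], [0.17, 2.65], [-2.57, 2.57]. Speed limits (rad/s): [2.79, 2.79, 3.14, 3.14, 3.14, 3.14].

INTERFACE

Orientations are given as [roll, pitch, yaw] about the fixed x, y, z axes, in that order (R = Rz(yaw) Ry(pitch) Rx(roll)).
In Python, from bench import telemetry, snapshot, ticket, robot gives the robot as it stands.
- The arm moves only by the tool apply_moves, never from a script. Its argument "moves" is a list that holds one entry, the list of rows, each a list of 5 numbers: the shift along the tool's x, y, z in units of 50 mm (1.0 is 50 mm), then the turn about the tool's z in units of 10 degrees (1.0 is 10 degrees), then the closure, from 0 (fully open) to 1 (shut). A call has 1 to 10 rows; each row is the pose to reach, as a shift and turn from the pose commanded when the call began, along the tool's axes at that moment; what a row does not reach only later rows make up. A row lasts 1/8 s, in which the tool goes at most 62.5 mm and 10.7 degrees, less where a joint would pass 70% of its speed; a pose out of reach is approached as far as the arm can. A call with a gripper value outside its range is refused whole. The fingers move at their own pace and stop on an object; the grip force is fixed at half the most. Time passes only in rows, so rows that repeat a pose let the fingers close. It gives the time, the measured TCP pose, the force, the opening and the grip force at its end, in the units of the state.
- telemetry.get_obs(): the state, without advancing time (a new reading comes with each control period).
- snapshot(name): name is "side" or "top" or "wrist"; returns a dict with "image" (420x560x3 uint8, red, green, blue), "fovy" (degrees; the focal length in pixels is half the picture's height over the tangent of half this angle, whatever the lens; pixels are square), "cx", "cy" (the principal point, pixels), "R" (3x3) and "t" (3): a world point X has camera coordinates R X + t. Camera axes: x right, y down, z forward; pixel columns grow to the right and rows downward; lengths in m; the calibration is good to about 2 mm. A picture is of the moment at which its call begins. There is no depth.
- ticket.close_job(): hands the job in; it is judged then, once.
The state is a dict: "time": time; "joint_positions": joint angles; "qvel": joint speeds; "joint_torque": joint torques, N m; "tool_pos": TCP position; "ee_rot": TCP orientation; "wrist_force": force on the tool from outside, world axes, zero at the start; "wrist_torque": the same for the moment, N m; "width": finger opening in m; "finger_force": force on a finger pad.
Only numpy, scipy, OpenCV 4.12 (cv2) and the standard library are available. Lean on these libraries where they do the work, as an engineer would, in place of code of your own. Each camera call takes 0.05 s, during which the arm holds its last target. There are 200 camera calls.

TASK

Pick up the self-inking stamp whose foot matches the empty printed box on the clipped form, set it squarely on that box, right way up (its front towards the bottom edge of the form), and press its handle all the way down. Finish while still holding the handle fully down so the ink takes; make no mark elsewhere and leave the other stamps, the pill bottle and the wipes tub alone.

Things in the scene. Friction and masses are not known exactly. Their poses are not given: they have to be found in the camera images.
- stamp: The large oblong self-inking stamp, the one to use: grey frame with a foot 78 mm (y) by 40 mm (x), black box-shaped press-down cap on top, white index card on the front half of its top. 92 mm high, about 0.2 kg, upright and loose. Origin: centre of the foot's underside; z up, front = -x, at first towards the robot within 60 degrees. Imprint 22 (x) by 56 mm, centred under the origin.
- stamp_grip (a point): Centre of the stamp's cap, 72 mm above the foot's underside when released; moves down with the cap. The cap is 34 mm thick along the stamp's x (grip it across these two long faces) and 75 mm along its y, and reaches from 22 mm below this point to 20 mm above it.
- stamp_handle (a joint): Travel of the cap (handle) down over the frame, in m: 0 released, 0.022 fully down at a firm stop. Spring-loaded: it starts to move at about 5 N and needs about 15 N at full travel; it springs back when let go. It does not extend when the stamp is lifted by the cap.
- stamp_front (a point): Middle of the lower front edge of the stamp's foot, 20 mm in front (-x) of the stamp's origin.
- clipboard: Brown hardboard clipboard, 320 mm (x) by 230 mm (y), fixed flat on the work surface, with a pad of white forms (top face 7 mm above the work surface) and a steel lever clip at its far (+x) end, up to 36 mm high. Origin: centre of its underside. The form's bottom edge is towards -x.
- stamp_box (a point): Centre of the empty stamp box printed in black outline on the form, on its top face: 44 mm along x by 76 mm along y, axes parallel to the clipboard's. It lies 90 mm towards -x and 40 mm towards -y from the clipboard's centre.
- small_stamp: Small oblong stamp of the same make, foot 53 by 34 mm, 92 mm high; not to be used. Origin: centre of its underside.
- round_stamp: Round stamp of the same make, foot 50 mm across, cap 44 mm across, 92 mm high; not to be used. Origin: centre of its underside.
- pill_bottle: White pill bottle, 54 mm across, 85 mm high. Origin: centre of its underside.
- wipes_tub: White tub of wipes with a green label, 86 mm across, 190 mm high. Origin: centre of its underside.
There are look-alikes about, which are no part of the job. What is shaped like the stamp but blue or orange is not meant.

How it is judged:
On the way:
1. the large oblong stamp is lifted clear of the work surface (height (world z) of stamp above 0.025 m), for 0.2 s.
At the end, for the whole second after the job is handed in: Still holding: handle at least 19.5 of 22 mm down, stamp bearing on the form with over 10 N, flat and still, centred on the printed box to 7 mm (x) and 8 mm (y), square within 0.12 rad, front to the form's bottom edge, so the whole imprint lies inside the box (value of joint stamp_handle above 0.0195 m and contact force between stamp and clipboard above 10 N and x of stamp in the frame of stamp_box between -0.007 and 0.007 m and y of stamp in the frame of stamp_box between -0.008 and 0.008 m and z of stamp in the frame of stamp_box between -0.003 and 0.003 m and angle between the x axis of stamp and the x axis of stamp_box, either way round below 0.12 rad and x of stamp_front in the frame of stamp_box below 0 m and angle between stamp's own z axis and vertical below 0.06 rad and linear speed of stamp below 0.02 m/s); the arm keeps its last pose, push and grip.
It fails at once if the stamp is pressed down to the surface away from the box (a stray mark) (value of joint stamp_handle above 0.0185 m and height (world z) of stamp below 0.02 m and horizontal distance between stamp and stamp_box above 0.013 m).
It fails at once if another stamp, the pill bottle or the wipes tub is pressed, shoved, lifted or knocked over (distance of any of small_stamp, round_stamp, pill_bottle, wipes_tub from where it was at the start of the episode above 0.02 m or angle between any of small_stamp, round_stamp, pill_bottle, wipes_tub's own z axis and vertical above 0.4 rad or contact force between the fingers and small_stamp above 8 N or contact force between the fingers and round_stamp above 8 N or contact force between the fingers and pill_bottle above 8 N or contact force between the fingers and wipes_tub above 8 N).
It also fails if it takes over 35 s, if anything falls off the work surface, if the arm or the gripper's body presses on something with over 40 N, if the wrist force passes 120 N, or if a joint passes its speed limit or range.

## Working session

There is one attempt and no reset: what is moved stays moved. The work goes in short steps, Python scripts to look and compute and a tool call to move; the robot and the scene stay as the last step left them, time stands still between calls to the robot, and variables do not carry over. Pictures are saved under pics/ and viewed, at most 10 in all, crops included, and the job is handed in when it is done.

Besides the shell and the picture viewer there is one more tool, called after "Emit:" in YAML: its name, and indented under it one key for each argument. apply_moves: Moves the arm, as the interface text tells. Its arguments: {"type":"object","properties":{"moves":{"type":"array","items":{"type":"array","items":{"type":"array","items":{"type":"number"}}}}},"required":["moves"]}

```bash
mkdir -p pics; cat > h.py <<'E'
import numpy as np, cv2, pickle
from bench import telemetry, snapshot, ticket, robot
def snap(name,fn):
    s=snapshot(name); cv2.imwrite(f'pics/{fn}.png',cv2.cvtColor(s['image'],cv2.COLOR_RGB2BGR))
    pickle.dump(s,open(f'pics/{fn}.pkl','wb')); return s
def load(fn): return pickle.load(open(f'pics/{fn}.pkl','rb'))
def ray(s,u,v,z):
    f=s['image'].shape[0]/2/np.tan(np.radians(s['fovy'])/2)
    R=np.array(s['R']);t=np.array(s['t']);c=-R.T@t
    d=R.T@np.array([(u-s['cx'])/f,(v-s['cy'])/f,1]); return c+d*(z-c[2])/d[2]
def proj(s,X):
    f=s['image'].shape[0]/2/np.tan(np.radians(s['fovy'])/2)
    p=np.array(s['R'])@np.array(X)+np.array(s['t']); return f*p[0]/p[2]+s['cx'],f*p[1]/p[2]+s['cy']
E
python3 - <<'E'
from h import *
s=snap('top','top1'); w=snap('side','side1')
a=cv2.imread('pics/top1.png')
cv2.imwrite('pics/top1b.png',cv2.resize(a,(800,600),interpolation=cv2.INTER_CUBIC))
print(s['fovy'],s['t'],telemetry.get_obs())
E
```

```text
44.54672186183756 [-0.13673474  0.6173022   1.16930345] {'time': 0.1, 'joint_positions': array([ 1.05285636e+00,  8.78690740e-02,  1.37207542e+00, -4.15415389e-06,
        1.68358912e+00, -1.03084102e-01]), 'qvel': array([-3.99020060e-04, -2.08093247e-03, -2.04865878e-03,  1.90950403e-04,
       -8.73900495e-05, -1.93279270e-05]), 'joint_torque': array([ 2.89737181e-03, -3.41251230e+01, -3.03303945e+01,  7.19937379e-02,
        3.03558866e-02, -8.14382929e-05]), 'tool_pos': array([0.22162961, 0.50326117, 0.40364146]), 'ee_rot': array([-3.13966157e+00, -1.95621513e-04,  2.72673614e+00]), 'wrist_force': array([-0.0287995 ,  0.49191501, -1.28083332]), 'wrist_torque': array([-0.00651695, -0.01360882, -0.04115818]), 'finger_force': 0.0, 'width': 0.09396833392595354}
```

View pics/top1b.png

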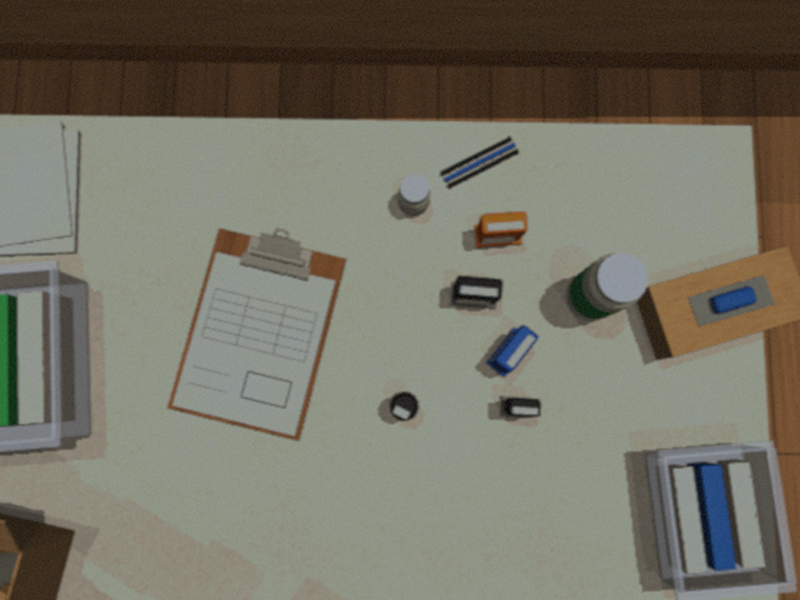

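View pics/side1.png

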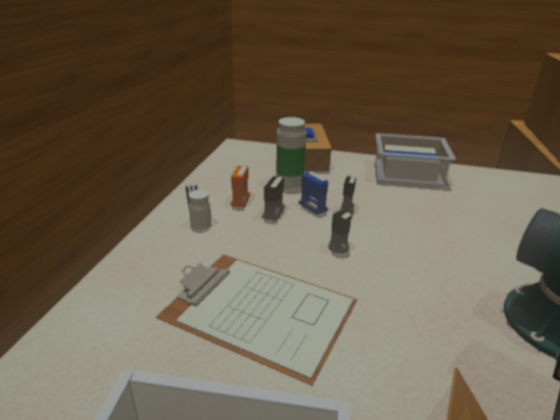

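The top view shows the large black stamp at about (478,290), with the small black stamp at (521,407), the round one at (404,405), and the box at (267,389), all in 800-px scale. I'll enlarge to read corners.

```bash
python3 - <<'E'
from h import *
a=cv2.imread('pics/top1.png')
b=np.hstack([cv2.resize(a[185:245,305:365],(400,400),interpolation=cv2.INTER_CUBIC),cv2.resize(a[245:305,150:210],(400,400),interpolation=cv2.INTER_CUBIC)])
cv2.imwrite('pics/crop1.png',cv2.convertScaleAbs(b,alpha=1.5,beta=20))
s=load('top1')
k=.7
for n,u,v,z in [('cbTL',220,230,.004),('cbTR',345,259,.004),('cbBR',298,438,.004),('cbBL',169,408,.004),('box',267,389,.007),('stamp',478,291,.092),('round',404,401,.092),('small',522,406,.092),('pill',413,188,.085),('tub',622,280,.19),('blue',517,345,.09),('orange',503,222,.09)]: print(n,ray(s,u*k,v*k,z).round(4))
E
```

```text
cbTL [0.7397 0.1877 0.004 ]
cbTR [ 0.6916 -0.031   0.004 ]
cbBR [0.3864 0.0393 0.004 ]
cbBL [0.4325 0.2576 0.004 ]
box [0.4666 0.0939 0.007 ]
stamp [ 0.6252 -0.2516  0.092 ]
round [ 0.4497 -0.1362  0.092 ]
small [ 0.4448 -0.3202  0.092 ]
pill [ 0.7956 -0.1459  0.085 ]
tub [ 0.6293 -0.452   0.19  ]
blue [ 0.5401 -0.3135  0.09  ]
orange [ 0.7393 -0.2924  0.09  ]
```

View pics/crop1.png

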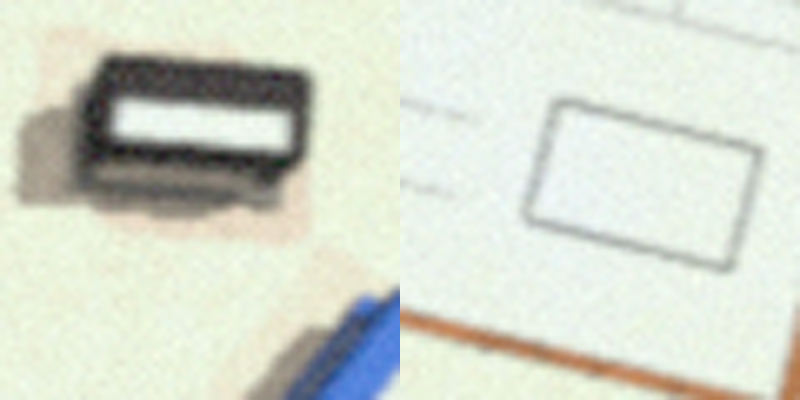

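Left crop: stamp cap top runs from (105,58) to (308,72), with the white card in the front half. Right crop: box corners are (556,101), (762,149), (731,270), (526,219).

```bash
python3 - <<'E'
from h import *
s=load('top1')
q=60/400
P=[ray(s,305+u*q-.5*0,185+v*q,.092) for u,v in [(105,58),(308,72),(300,162),(92,150)]]
B=[ray(s,150+(u-400)*q,245+v*q,.007) for u,v in [(556,101),(762,149),(731,270),(526,219)]]
for n,Q in(('stamp',P),('box',B)):
    Q=np.array(Q); print(n,Q.round(4).tolist(),Q.mean(0).round(4)); 
    for i in range(4):
        e=Q[(i+1)%4]-Q[i]; print(np.linalg.norm(e).round(4),np.degrees(np.arctan2(e[1],e[0])).round(1))
C=np.array([[.7397,.1877],[.6916,-.031],[.3864,.0393],[.4325,.2576]]);c=C.mean(0);x=(C[0]+C[1]-C[2]-C[3]);x/=np.linalg.norm(x)
print(c, np.degrees(np.arctan2(x[1],x[0])), c-.09*x-.04*np.array([-x[1],x[0]]))
E
```

```text
stamp [[0.6479, -0.22, 0.092], [0.6441, -0.2896, 0.092], [0.6129, -0.2867, 0.092], [0.6159, -0.2157, 0.092]] [ 0.6302 -0.253   0.092 ]
0.0697 -93.1
0.0313 174.7
0.0711 87.5
0.0322 -7.7
box [[0.4951, 0.1276, 0.007], [0.479, 0.0526, 0.007], [0.4358, 0.0621, 0.007], [0.4527, 0.1365, 0.007]] [0.4657 0.0947 0.007 ]
0.0768 -102.1
0.0443 167.6
0.0763 77.1
0.0433 -11.8
[0.56255 0.1134 ] -12.894815134174333 [0.4658932  0.09449332]
```

Emit:
apply_moves:
  moves:
    - [[-1.2, -0.95, 0, 1, 0], [-2.3, -1.8, 0, 2, 0], [-3.5, -2.7, 0, 3, 0], [-4.6, -3.6, 0, 4, 0], [-5.7, -4.5, 0, 5, 0], [-6.8, -5.3, 0, 6, 0], [-7.9, -6.2, 0, 7, 0], [-9.0, -7.0, 0, 7, 0], [-10.1, -7.9, 0, 7, 0], [-11.2, -8.7, 0, 7, 0]]

```text
time: 1.35
tool_pos: [0.5185, -0.0489, 0.4043]
ee_rot: [-3.141, -0.001, 1.505]
wrist_force: [1.1, 0.3, 1.0]
width: 0.0944
finger_force: 0.0
```

Emit:
apply_moves:
  moves:
    - [[-1, 0.6, 0, 0, 0], [-1.9, 1.2, 0, 0, 0], [-2.5, 1.6, 0, 0, 0], [-2.5, 1.6, 0, 0, 0]]

```text
time: 1.85
tool_pos: [0.5903, -0.1792, 0.4026]
ee_rot: [-3.139, -0.001, 1.502]
wrist_force: [0.5, -0.1, -0.1]
width: 0.0941
finger_force: 0.0
```

```bash
python3 - <<'E'
from h import *
s=snap('wrist','w1'); o=telemetry.get_obs(); print(o['tool_pos'],o['ee_rot'],o['time'])
for p in [(.629,-.253,.092),(.54,-.3135,.09)]: print(proj(s,p))
E
```

```text
[ 0.58983002 -0.17770221  0.40323887] [-3.13913795e+00 -1.34571498e-03  1.50351619e+00] 1.9
(np.float64(324.331237219985), np.float64(276.56568911150686))
(np.float64(247.05106929600439), np.float64(329.367452720197))
```

View pics/w1.png

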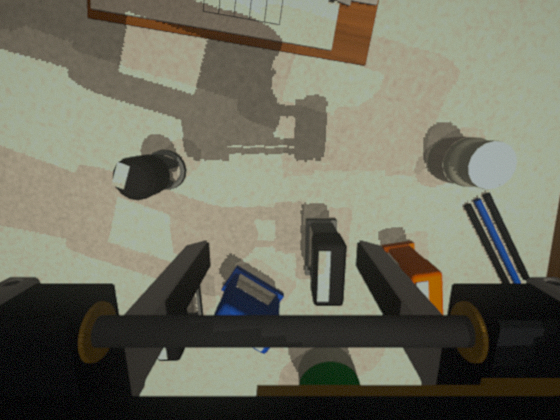

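The wrist view shows the stamp's cap top at about (310–345, 222–304), with the card on its left (−x) side, orange stamp at (425,275), blue at (250,300) and round at (150,175).

```bash
python3 - <<'E'
from h import *
a=cv2.imread('pics/w1.png')[200:320,270:390]
cv2.imwrite('pics/w1c.png',cv2.convertScaleAbs(cv2.resize(a,(600,600),interpolation=cv2.INTER_CUBIC),alpha=1.8,beta=20))
E
```

```text
(no output)
```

View pics/w1c.png

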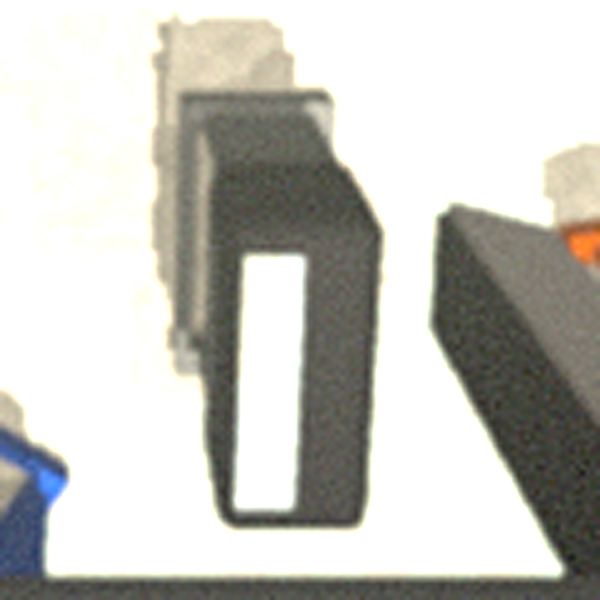

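Card corners in crop: (242,254), (306,254), (297,512), (234,512). Cap top right edge runs (382,237) to (364,522), and its left-bottom corner is (224,522). The foot's far edge is (180,95)–(330,95).

```bash
python3 - <<'E'
from h import *
s=load('w1')
def g(u,v,z): return ray(s,270+u/5,200+v/5,z)
def e(a,b): d=b-a; return np.linalg.norm(d).round(4),np.degrees(np.arctan2(d[1],d[0])).round(1)
for n,l,z in [('card',[(242,254),(306,254),(297,512),(234,512)],.092),('cap',[(222,237),(382,237),(364,522),(222,522)],.092),('foot',[(180,95),(330,95),(174,368)],.006)]:
    Q=[g(*p,z) for p in l]; print(n,[q.round(4).tolist()[:2] for q in Q],[e(Q[i],Q[(i+1)%len(Q)]) for i in range(len(Q))],np.mean(Q,0))
E
```

```text
card [[0.6238, -0.2232], [0.6371, -0.2241], [0.6335, -0.2843], [0.6198, -0.2834]] [(np.float64(0.0133), np.float64(-3.8)), (np.float64(0.0603), np.float64(-93.4)), (np.float64(0.0138), np.float64(176.2)), (np.float64(0.0603), np.float64(86.2))] [ 0.62854729 -0.25373523  0.092     ]
cap [[0.6198, -0.2192], [0.6529, -0.2214], [0.6481, -0.2877], [0.6171, -0.2856]] [(np.float64(0.0332), np.float64(-3.8)), (np.float64(0.0665), np.float64(-94.2)), (np.float64(0.0311), np.float64(176.2)), (np.float64(0.0665), np.float64(87.7))] [ 0.63446831 -0.25347112  0.092     ]
foot [[0.6177, -0.2126], [0.6569, -0.2153], [0.6123, -0.2906]] [(np.float64(0.0393), np.float64(-3.9)), (np.float64(0.0875), np.float64(-120.7)), (np.float64(0.0781), np.float64(86.0))] [ 0.62895429 -0.23947574  0.006     ]
```

Emit:
apply_moves:
  moves:
    - [[-0.7, 0.5, 0, 0, 0], [-1.45, 1.0, 0, 0, 0], [-1.45, 1.0, 0.6, 0, 0], [-1.45, 1.0, 1.2, 0, 0], [-1.45, 1.0, 1.2, 0, 0]]

```text
time: 2.52
tool_pos: [0.6341, -0.2508, 0.3412]
ee_rot: [-3.135, -0.003, 1.507]
wrist_force: [-0.4, 0.8, 0.5]
width: 0.0939
finger_force: 0.0
```

```bash
python3 - <<'E'
from h import *
o=telemetry.get_obs(); p=o['tool_pos'];y=o['ee_rot'][2];d=np.array([.6345,-.2534])-p[:2]
print(p,o['ee_rot'],(np.cos(y)*d[0]+np.sin(y)*d[1])/.05,(np.sin(y)*d[0]-np.cos(y)*d[1])/.05,(p[2]-.256)/.05)
E
```

```text
[ 0.63413317 -0.25079103  0.34118087] [-3.13483318 -0.00331006  1.50652601] -0.051600504294387804 0.010672646262399534 1.703617419222896
```

Emit:
apply_moves:
  moves:
    - [[-0.04, 0, 0.6, 0, 0], [-0.04, 0, 1.2, 0, 0], [-0.04, 0, 1.7, 0, 0], [-0.04, 0, 1.7, 0, 0.4], [-0.04, 0, 1.7, 0, 1], [-0.04, 0, 1.7, 0, 1], [-0.04, 0, 1.7, 0, 1], [-0.04, 0, 1.7, 0, 1]]

```text
time: 3.52
tool_pos: [0.6347, -0.2545, 0.2603]
ee_rot: [3.141, 0.0, 1.505]
wrist_force: [0.6, 0.2, -0.7]
width: 0.0475
finger_force: 0.0
```

Emit:
apply_moves:
  moves:
    - [[0, 0, 0, 0, 1], [0, 0, 0, 0, 1], [0, 0, 0, 0, 1], [0, 0, 0, 0, 1]]

```text
time: 4.03
tool_pos: [0.6346, -0.2545, 0.2597]
ee_rot: [-3.142, -0.0, 1.505]
wrist_force: [-0.8, -0.4, 0.6]
width: 0.0338
finger_force: 30.0
```

Emit:
apply_moves:
  moves:
    - [[0, 0, -0.5, 0, 1], [0, 0, -1.2, 0, 1], [0, 0, -2.0, 0, 1], [0, 0, -2.0, 0, 1], [0.8, -0.45, -2.0, 0.2, 1], [1.7, -0.95, -2.0, 0.4, 1], [2.6, -1.5, -2.0, 0.6, 1], [3.5, -2.0, -2.0, 0.87, 1], [4.4, -2.5, -2.0, 0.87, 1], [5.3, -3.0, -2.0, 0.87, 1]]

```text
time: 5.28
tool_pos: [0.501, 0.0212, 0.3567]
ee_rot: [-3.137, 0.0, 1.353]
wrist_force: [0.4, -0.1, -1.9]
width: 0.0337
finger_force: 30.0
```

```bash
cat > d.py <<'E'
from h import *
import sys
tx,ty=map(float,sys.argv[1:3])
o=telemetry.get_obs(); p=o['tool_pos'];y=o['ee_rot'][2];d=np.array([tx,ty])-p[:2]
print(p,o['ee_rot'],o['width'],o['finger_force'],'x',(np.cos(y)*d[0]+np.sin(y)*d[1])/.05,'y',(np.sin(y)*d[0]-np.cos(y)*d[1])/.05,'turn',(np.degrees(y)-77.4)/10)
E
python3 d.py .4658 .0946
```

```text
[0.50098391 0.02124235 0.35667148] [-3.13742140e+00  2.59751599e-04  1.35296414e+00] 0.03367901987270955 29.97989773750305 x 1.2804072568067422 y -1.0041206222944654 turn 0.011913512076067435
```

Emit:
apply_moves:
  moves:
    - [[0.6, -0.5, 0, 0, 1], [1.2, -1.0, 0, 0, 1], [1.28, -1.0, 0.7, 0, 1], [1.28, -1.0, 1.1, 0, 1], [1.28, -1.0, 1.1, 0, 1], [1.28, -1.0, 1.1, 0, 1]]

```text
time: 6.02
tool_pos: [0.4674, 0.093, 0.3043]
ee_rot: [-3.141, 0.0, 1.353]
wrist_force: [-0.2, 0.5, -1.7]
width: 0.0337
finger_force: 30.0
```

```bash
python3 d.py .4658 .0946; python3 - <<'E'
from h import *
s=snap('wrist','w2'); snap('top','t2')
a=cv2.imread('pics/w2.png');b=cv2.imread('pics/t2.png')[215:315,130:230]
cv2.imwrite('pics/m2.png',np.hstack([cv2.convertScaleAbs(cv2.resize(a,(500,375)),alpha=1.5,beta=10),cv2.convertScaleAbs(cv2.resize(b,(300,300)),alpha=1.5)[:, :, :] if 0 else cv2.copyMakeBorder(cv2.resize(b,(300,300)),0,75,0,0,0)]))
E
```

```text
[0.46738442 0.09301283 0.30429299] [-3.14091884e+00  1.27166537e-04  1.35297885e+00] 0.03370445406853014 29.98119682073593 x 0.024145488517329967 y -0.03779933198399187 turn 0.011997799937334718
```

View pics/m2.png

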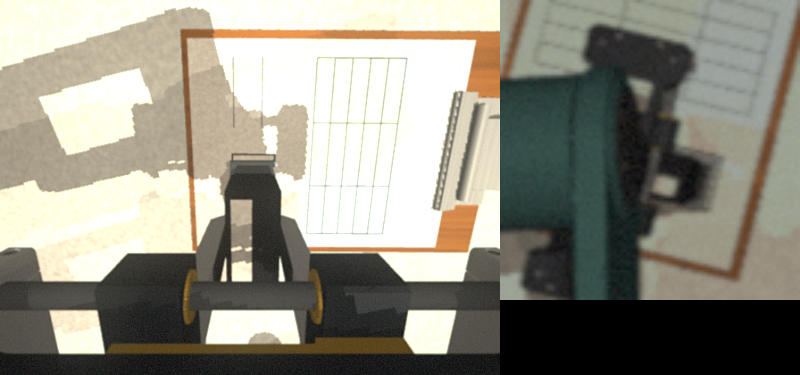

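The stamp is over the box and aligned: the box's far edge, at about (231–275,154) in the left half, just shows past the foot. I'll go lower and zoom in.

Emit:
apply_moves:
  moves:
    - [[0.02, -0.03, 0.3, 0, 1], [0.02, -0.03, 0.5, 0, 1], [0.02, -0.03, 0.5, 0, 1], [0.02, -0.03, 0.5, 0, 1]]

```text
time: 6.62
tool_pos: [0.4662, 0.0944, 0.2797]
ee_rot: [3.142, -0.0, 1.353]
wrist_force: [-0.7, 0.2, -1.5]
width: 0.0339
finger_force: 30.0
```

```bash
python3 d.py .4658 .0946; python3 - <<'E'
from h import *
s=snap('wrist','w3')
x0,y0=235,150
a=cv2.imread('pics/w3.png')[y0:y0+80,x0:x0+100]
cv2.imwrite('pics/m3.png',cv2.convertScaleAbs(cv2.resize(a,(700,560),interpolation=cv2.INTER_CUBIC),alpha=1.3))
c=np.array([.4658,.0946,.007]);th=np.radians(-12.6);X=np.array([np.cos(th),np.sin(th),0]);Y=np.array([-X[1],X[0],0])
for n,hx,hy,z in[('box',.022,.038,0),('foot.015',.02,.039,.015)]:
  for i in(-1,1):
    u,v=proj(s,c+X*hx*i+Y*hy+[0,0,z]);print(n,(u-x0)*7,(v-y0)*7)
E
```

```text
[0.46620051 0.09443232 0.27965513] [ 3.14156979e+00 -8.23159693e-05  1.35322304e+00] 0.03385732789080527 29.98115748167038 x 0.0015455106785415102 y -0.00854520634705886 turn 0.01339688797796441
box 150.73247339225952 206.34150734592524
box 512.7127933742422 207.524037560946
foot.015 157.04693897946686 216.57319692593464
foot.015 506.3875846097138 217.71164421588188
```

View pics/m3.png

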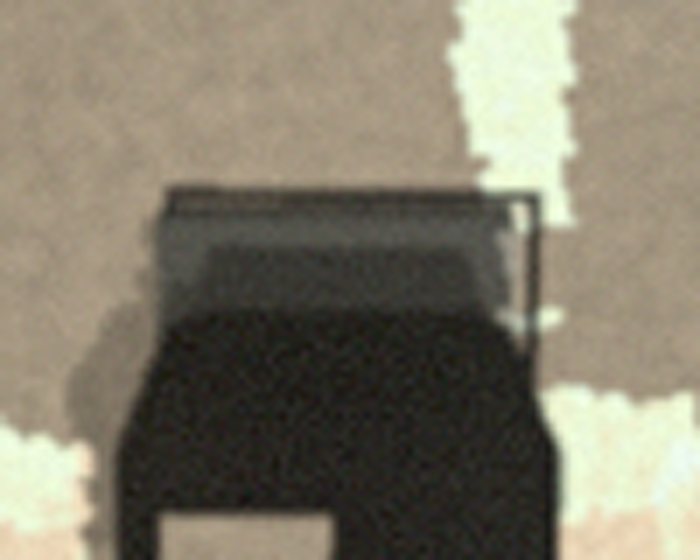

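The box's far corners are at (170,190) and (540,193) in the crop, and the foot's far edge runs from x=160 to 508 at y=215. The stamp therefore needs about +2.5 mm in its x and +2 mm in its y.

Emit:
apply_moves:
  moves:
    - [[0.04, 0.05, 0, 0, 1], [0.04, 0.05, 0.1, 0, 1], [0.04, 0.05, 0.2, 0, 1], [0.04, 0.05, 0.3, 0, 1], [0.04, 0.05, 0.4, 0, 1], [0.04, 0.05, 0.5, 0, 1], [0.04, 0.05, 0.5, 0, 1]]

```text
time: 7.55
tool_pos: [0.4689, 0.0959, 0.2561]
ee_rot: [-3.142, -0.0, 1.353]
wrist_force: [-3.8, -0.4, 9.4]
width: 0.0337
finger_force: 30.0
```

Emit:
apply_moves:
  moves:
    - [[0, 0, 0.1, 0, 1], [0, 0, 0.2, 0, 1], [0, 0, 0.25, 0, 1], [0, 0, 0.25, 0, 1]]

```text
time: 8.05
tool_pos: [0.4689, 0.0959, 0.2448]
ee_rot: [3.141, -0.0, 1.353]
wrist_force: [-6.5, -0.5, 14.7]
width: 0.0337
finger_force: 30.0
```

Emit:
apply_moves:
  moves:
    - [[0, 0, 0.04, 0, 1], [0, 0, 0.08, 0, 1], [0, 0, 0.08, 0, 1], [0, 0, 0.08, 0, 1]]

```text
time: 8.55
tool_pos: [0.4689, 0.0959, 0.2444]
ee_rot: [3.141, -0.0, 1.354]
wrist_force: [-13.3, -1.5, 29.8]
width: 0.0341
finger_force: 30.0
```

Emit:
apply_moves:
  moves:
    - [[0, 0, -0.03, 0, 1], [0, 0, -0.03, 0, 1], [0, 0, -0.03, 0, 1]]

```text
time: 8.93
tool_pos: [0.4689, 0.0959, 0.2444]
ee_rot: [3.141, -0.0, 1.353]
wrist_force: [-10.6, -1.1, 23.7]
width: 0.034
finger_force: 30.0
```

```bash
python3 - <<'E'
from h import *
s=snap('wrist','w4'); o=telemetry.get_obs(); print(o['wrist_force'],o['wrist_torque'],o['tool_pos'],o['qvel'])
x0,y0=235,150
a=cv2.imread('pics/w4.png')[y0:y0+80,x0:x0+100]
w=cv2.imread('pics/w4.png')
cv2.imwrite('pics/m4.png',cv2.convertScaleAbs(cv2.resize(a,(700,560),interpolation=cv2.INTER_CUBIC),alpha=1.5,beta=15))
E
```

```text
[-10.36268963  -1.15629907  22.99405183] [-0.19649764  2.23790345 -0.03604535] [0.46887093 0.09590515 0.2444064 ] [ 0.0007971   0.00093521 -0.00098619  0.00032844 -0.00121009  0.00092011]
```

View pics/m4.png

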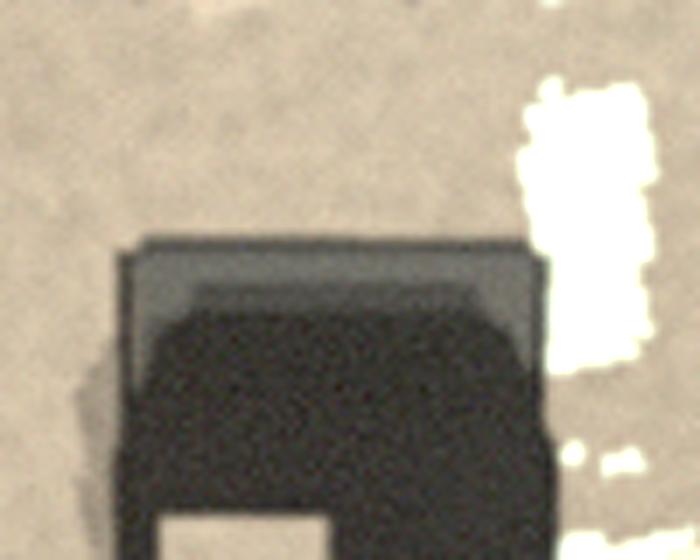

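The foot sits centred between the box's side lines (at 125 and 540 in the crop) and its 78 mm length just covers the far line. The handle is at its stop with about 23 N on it.

```bash
python3 -c "
from bench import ticket; print(ticket.close_job())"
```

```text
the job is handed in; nothing more can be done
None
```

I handed the job in with the large stamp square on the printed box, front towards the form's bottom edge, and its handle held at the stop with about 23 N; no verdict came back.

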